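# Close up the parts case

### The job

Get the grey-lidded parts case on the bench ready to put away: swing the carry handle that sticks out over its left side fully in over the lid, and fold the three clip flaps (left, front and right) fully down against the sides of the case. Do not ram the case, and leave the tape measure, jar, stapler and small box around it where they are.

Things in the scene. Friction and masses are not known exactly. Their poses are not given: they have to be found in the camera images.
- case: Low parts case with a closed grey lid, 160 (x) x 200 (y) x 62 mm high, fixed to the bench: it does not give. Origin at the centre of its underside on the bench; +x points to its back (lid hinges, no clip there), +y to its left, z up. A small stop peg for the handle (10 mm thick, top at z = 76 mm) stands on the lid 55 mm behind and 22 mm left of the centre.
- clip_left (a joint): Black clip flap, 90 mm wide and 42 mm long, hinged on the lid at the middle of the left (+y) edge; outward is the case's +y. 0 = folded fully down, hanging flat against the side of the case; 1.57 = sticking straight out, level. Starts open at 0.95 to 1.5. Stiff hinge (about 0.05 N m): it stays where it is left, does not spring back, and stops dead at 0.
- clip_left_hinge (a point): Middle of the left clip's hinge axis, 3 mm outside the lid's edge, 55 mm above the bench. The axis runs along that edge.
- clip_left_edge (a point): Middle of the left clip's free edge, 42 mm from its hinge. The flap is 4 mm thick with an out-turned lip 8 mm proud of the hinge line at this edge; folded down, its outer face stands 4 mm (the lip 8 mm) outside the hinge axis and its free edge is 13 mm above the bench.
- clip_right (a joint): Black clip flap, 90 mm wide and 42 mm long, hinged on the lid at the middle of the right (-y) edge; outward is the case's -y. 0 = folded fully down, hanging flat against the side of the case; 1.57 = sticking straight out, level. Starts open at 0.95 to 1.5. Stiff hinge (about 0.05 N m): it stays where it is left, does not spring back, and stops dead at 0.
- clip_right_hinge (a point): Middle of the right clip's hinge axis, 3 mm outside the lid's edge, 55 mm above the bench. The axis runs along that edge.
- clip_right_edge (a point): Middle of the right clip's free edge, 42 mm from its hinge. The flap is 4 mm thick with an out-turned lip 8 mm proud of the hinge line at this edge; folded down, its outer face stands 4 mm (the lip 8 mm) outside the hinge axis and its free edge is 13 mm above the bench.
- clip_front (a joint): Black clip flap, 90 mm wide and 42 mm long, hinged on the lid at the middle of the front (-x) edge, which faces the robot; outward is the case's -x. 0 = folded fully down, hanging flat against the side of the case; 1.57 = sticking straight out, level. Starts open at 0.95 to 1.5. Stiff hinge (about 0.05 N m): it stays where it is left, does not spring back, and stops dead at 0.
- clip_front_hinge (a point): Middle of the front clip's hinge axis, 3 mm outside the lid's edge, 55 mm above the bench. The axis runs along that edge.
- clip_front_edge (a point): Middle of the front clip's free edge, 42 mm from its hinge. The flap is 4 mm thick with an out-turned lip 8 mm proud of the hinge line at this edge; folded down, its outer face stands 4 mm (the lip 8 mm) outside the hinge axis and its free edge is 13 mm above the bench.
- handle (a joint): Black pan-style carry handle lying level on the lid, turning about an upright pin. 0 = swung in: it lies wholly over the lid, parallel to the left edge and pointing to the case's back, against its stop; it grows as the handle swings out to the left (anticlockwise from above). Starts at 0.85 to 1.35, sticking out over the left edge and the left clip. Stiff (about 0.08 N m): stays where it is left.
- handle_pivot (a point): Axis of the handle's pin, at half the handle's height (76 mm above the bench); 55 mm ahead (-x) and 40 mm left (+y) of the case's centre.
- handle_end (a point): Middle of the handle's free end, 130 mm from the pin. From 40 to 130 mm from the pin the grip is 24 mm wide and 18 mm thick (narrower near the pin), from 67 to 85 mm above the bench, i.e. 5 mm clear of the lid.
- tape_measure: Loose yellow tape measure, 63 x 90 x 38 mm, to the left of the case. Origin at the centre of its underside.
- jar: Loose jar with a green cap, 59 mm across, 70 mm high, to the left of the case. Origin at the centre of its underside.
- stapler: Loose blue stapler, 34 x 157 x 48 mm, to the right of the case. Origin at the centre of its underside.
- sample_box_3: Loose small brown cardboard box, 52 x 79 x 36 mm, behind the case. Origin at the centre of its underside.
There are look-alikes about, which are no part of the job. What is shaped like the sample_box_3 but red is not meant. Leave any black look-alike of the tape_measure alone.

How it is judged (in metres and radians):
At the end, for the whole second after the job is handed in: All three clip flaps are within 0.14 rad (8 degrees) of fully down, the handle is within 0.12 rad (7 degrees) of fully in over the lid, and the neighbouring things are at rest (value of joint each of clip_left, clip_right, clip_front below 0.14 rad and value of joint handle below 0.12 rad and linear speed of each of tape_measure, jar, stapler, sample_box_3 below 0.02 m/s); the robot touches nothing.
It fails at once if the tape measure, jar, stapler or small box was pushed more than 30 mm away (distance of any of tape_measure, jar, stapler, sample_box_3 from where it was at the start of the episode above 0.03 m).
It fails at once if the case was rammed with more than 60 N (contact force between case and the arm above 60 N or contact force between case and the fingers above 60 N).
It also fails if it takes over 54 s, if anything falls off the work surface, if the arm or the gripper's body presses on something with over 40 N, if the wrist force passes 120 N, or if a joint passes its speed limit or range.

### The arm

A 6-joint arm with a two-finger parallel gripper is mounted at the origin on a cart in front of the work surface, level with it; the furniture and walls round the work are solid. World frame = base frame: x ahead of the robot, y to its left, z up, the work surface at z = 0. Lengths are in mm, angles in rad, forces in N, time in s.
With the tool pointing down it reaches from about 250 to 850 mm from the base axis. Payload 12.5 kg.
Tool frame: the origin (TCP) lies at the very end of the fingers, on their centre line; the grasp point (between the pads) lies 19 mm behind it; z points along the fingers, y is the line along which they close (so a half turn about z gives the same grasp; the last joint's range is limited). The gripper opens to 93 mm and grips with 3 to 60 N. Pads are 15 mm wide; open, the fingers measure 128 mm over their backs; the gripper's body (75 mm by 188 mm) begins 65 mm behind the grasp point.
Start: joints at [-1.306, 0.351, 1.652, -0, 1.139, -0.085], TCP at [188.509, -516.671, 218.633] pointing down, gripper open.
Joint ranges: [-2.75, 2.75], [-0.79, 2.1], [0.01, 2.65], [-1.57, 4.71], [0.07, 3.14], [-2.87, 2.87]. Speed limits (rad/s): [2.22, 2.22, 2.79, 3.14, 3.14, 3.14].

### API

Orientations are given as a unit quaternion [w, x, y, z].
In Python, from cell import arm, cams, ticket gives the robot as it stands.
- The arm moves only by the tool arm_command, never from a script. Its argument "series" is one flat list of numbers, 4 for each row, row after row: the shift along the tool's x, y, z in mm, then the turn about the tool's z in degrees. In form: [dx, dy, dz, twist, dx, dy, dz, twist, ...]. A call has 1 to 8 rows; each row is the pose to reach, as a shift and turn from the pose commanded when the call began, along the tool's axes at that moment; what a row does not reach only later rows make up. A row lasts 1/8 s, in which the tool goes at most 62.5 mm and 10.7 degrees, less where a joint would pass 70% of its speed; a pose out of reach is approached as far as the arm can. A call with a gripper value outside its range is refused whole. "jaw" is the closure, from -1 (fully open) to 1 (shut), set as the call begins (left out, the last holds). The fingers move at their own pace and stop on an object; "newtons" is the grip in N (left out, the last holds). Time passes only in rows, so rows that repeat a pose let the fingers close. It gives the time, the measured TCP pose, the force, the opening and the grip force at its end, in the units of the state.
- arm.get_state(): the state, without advancing time (a new reading comes with each control period).
- cams.get_image(name): name is "scene" or "top" or "wrist"; returns a dict with "image" (420x560x3 uint8, red, green, blue), "mtx" (3x3 intrinsics, pixels), "cam_to_world" (4x4, takes a point from camera to world coordinates). Camera axes: x right, y up, looking along -z (the intrinsics and any distortion apply to the point x, -y, -z); pixel columns grow to the right and rows downward; lengths in mm; the calibration is good to about 2 mm. A picture is of the moment at which its call begins. There is no depth.
- ticket.sign_off(): hands the job in; it is judged then, once.
The state is a dict: "t": time; "q": joint angles; "qd": joint speeds; "tau": joint torques, N m; "tcp_pos": TCP position; "ee_rot": TCP orientation; "contact_force": force on the tool from outside, world axes, zero at the start; "wrist_torque": the same for the moment, N m; "opening": finger opening in mm; "gripper_force": force on a finger pad.
Only numpy, scipy, OpenCV 4.12 (cv2) and the standard library are available. Lean on these libraries where they do the work, as an engineer would, in place of code of your own. Each camera call takes 0.05 s, during which the arm holds its last target. There are 200 camera calls.

## Working session

There is one attempt and no reset: what is moved stays moved. The work goes in short steps, Python scripts to look and compute and a tool call to move; the robot and the scene stay as the last step left them, time stands still between calls to the robot, and variables do not carry over. Pictures are saved under pics/ and viewed, at most 10 in all, crops included, and the job is handed in when it is done.

Besides the shell and the picture viewer there is one more tool, called after "Emit:" as a command line: name --argument value ..., lists and objects as JSON in quotes. arm_command: Moves the arm, as the interface text tells. Its arguments: {"type":"object","properties":{"series":{"type":"array","items":{"type":"number"}},"jaw":{"type":"number"},"newtons":{"type":"number"}},"required":["series"]}

```bash
mkdir -p pics; ls
python3 - <<'E'
from cell import arm,cams
import cv2,numpy as np,pickle
s=arm.get_state();print({k:np.round(v,3).tolist() for k,v in s.items()})
d={}
for n in("scene","top"):
    r=cams.get_image(n);d[n]=r
    cv2.imwrite(f"pics/{n}0.png",cv2.resize(r["image"][:,:,::-1],(784,588),interpolation=cv2.INTER_CUBIC))
    print(n,r["mtx"].round(1).tolist(),r["cam_to_world"].round(3).tolist(),r.keys())
pickle.dump(d,open("d0.pkl","wb"))
E
```

```text
pics
{'t': 0.0, 'q': [-1.306, 0.351, 1.652, 0.0, 1.139, -0.085], 'qd': [0.0, 0.002, 0.001, 0.001, 0.0, 0.002], 'tau': [0.0, -49.732, -28.526, 0.07, 0.026, -0.0], 'tcp_pos': [188.414, -516.336, 218.077], 'ee_rot': [-0.001, 0.985, 0.174, -0.0], 'contact_force': [0.023, -0.692, 0.333], 'wrist_torque': [0.028, -0.037, -0.009], 'gripper_force': 0.0, 'opening': 92.923}
scene [[420.7, 0.0, 279.8], [0.0, 420.7, 212.6], [0.0, 0.0, 1.0]] [[-0.836, 0.26, -0.482, 60.523], [-0.548, -0.433, 0.716, 870.218], [-0.022, 0.863, 0.505, 678.639], [0.0, 0.0, 0.0, 1.0]] dict_keys(['image', 'mtx', 'cam_to_world'])
top [[513.7, 0.0, 282.1], [0.0, 513.7, 214.3], [0.0, 0.0, 1.0]] [[-0.02, 0.99, -0.139, 486.332], [-1.0, -0.019, 0.006, 23.593], [0.003, 0.139, 0.99, 1269.696], [0.0, 0.0, 0.0, 1.0]] dict_keys(['image', 'mtx', 'cam_to_world'])
```

View pics/top0.png

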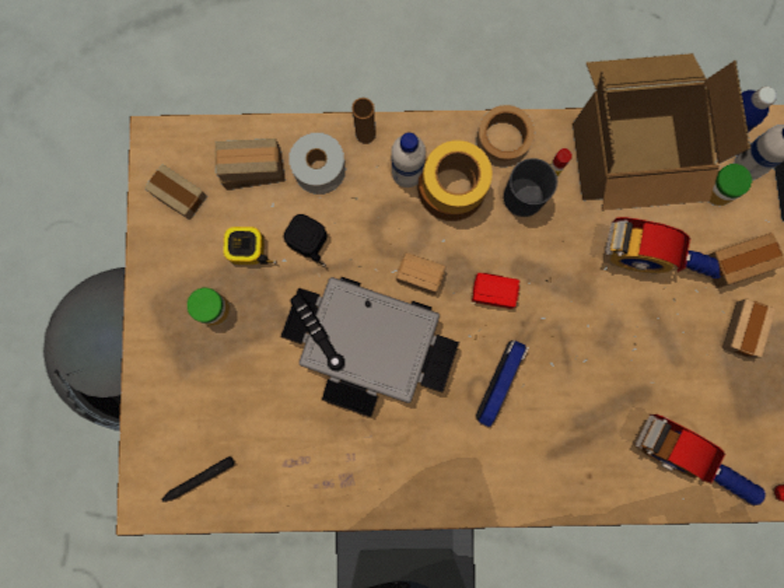

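View pics/scene0.png

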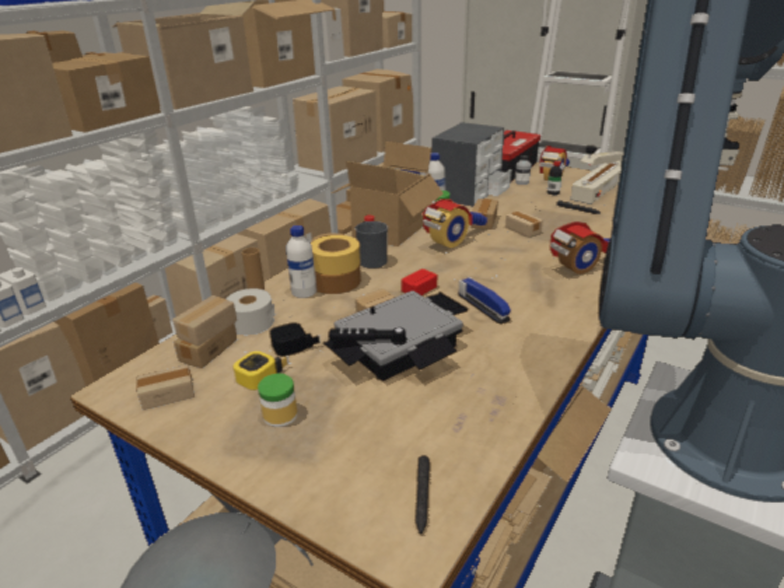

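The top view shows the case's lid corners near (330,278), (440,312), (410,402) and (300,366). The handle runs from its pin at (336,362) to its end at (297,298), and the clips are at (300,315), (350,397) and (440,362). The neighbours are:
- Yellow tape measure at (243,244). The black look-alike is at (305,235).
- Green-capped jar at (207,305).
- Stapler at (502,383).
- Brown box at (421,272). The red look-alike is at (496,290).

I'll enlarge both views to check these.

Run:
```python
import cv2,pickle
d=pickle.load(open("d0.pkl","rb"))
for n,(x,y,w,h,k) in dict(top=(190,185,150,115,5),scene=(205,195,145,80,5)).items():
    i=d[n]["image"][y:y+h,x:x+w,::-1]
    cv2.imwrite(f"pics/{n}_c.png",cv2.resize(i,None,fx=k,fy=k,interpolation=cv2.INTER_CUBIC))
```

```text
(no output)
```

View pics/top_c.png

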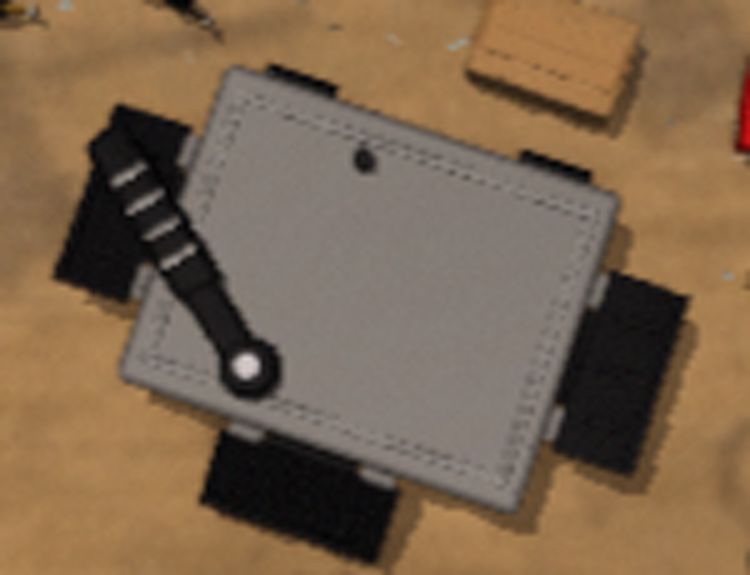

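View pics/scene_c.png

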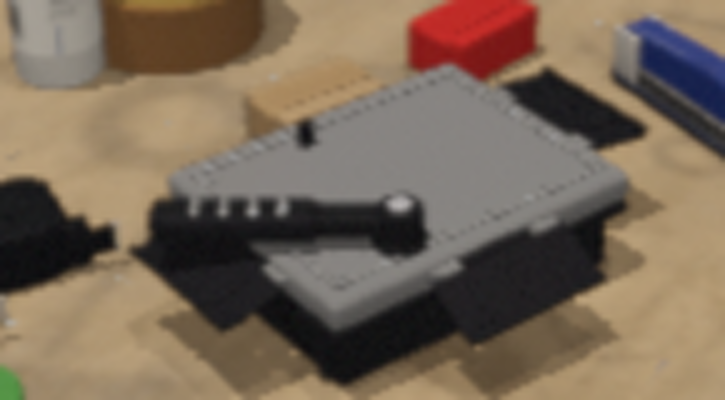

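The crops show these crop pixels (top crop; scene crop):
- **Lid corners:** back-left (230,68; 172,185), back-right (618,195; 450,65), front-right (513,510; 628,190), front-left (122,375; 335,322).
- **Handle:** pin at (247,365; 400,205), end at about (104,132; 152,212).
- **Peg:** (365,152; 305,125).

The brown box behind the case is the one meant, not the red one.

```bash
cat > h.py <<'E'
import numpy as np,pickle,cv2
from scipy.optimize import least_squares
d=pickle.load(open("d0.pkl","rb"))
def proj(P,r):
    T=np.linalg.inv(r["cam_to_world"]);p=np.atleast_2d(P)@T[:3,:3].T+T[:3,3]
    q=(p*[1,-1,-1])@r["mtx"].T; return q[:,:2]/q[:,2:]
def tri(us,rs):
    A=[]
    f=lambda X:np.concatenate([proj(X,r)[0]-u for u,r in zip(us,rs)])
    s=least_squares(f,[450,0,50]); return s.x,np.abs(s.fun).max()
def atz(u,r,z):
    v=np.linalg.inv(r["mtx"])@[*u,1]; v=r["cam_to_world"][:3,:3]@(v*[1,-1,-1]);o=r["cam_to_world"][:3,3]
    return o+v*(z-o[2])/v[2]
def c2w(p,c): # case->world
    x,y,a=p; c=np.atleast_2d(c);R=np.array([[np.cos(a),-np.sin(a)],[np.sin(a),np.cos(a)]])
    return np.c_[c[:,:2]@R.T+[x,y],c[:,2]]
E
python3 - <<'E'
from h import *
t=lambda p:np.array(p)/5+[190,185]; s=lambda p:np.array(p)/5+[205,195]
T,S=d["top"],d["scene"]
pts=dict(bl=((230,68),(172,185)),br=((618,195),(450,65)),fr=((513,510),(628,190)),fl=((122,375),(335,322)),pin=((247,365),(400,205)),end=((104,132),(152,212)),peg=((365,152),(305,125)))
for k,(a,b) in pts.items():
    X,e=tri([t(a),s(b)],[T,S]);print(k,X.round(1),round(e,2))
    pts[k]=(t(a),s(b))
M=dict(bl=(80,100,62),br=(80,-100,62),fr=(-80,-100,62),fl=(-80,100,62),pin=(-55,40,87),peg=(55,22,76))
def f(p): return np.concatenate([np.r_[proj(c2w(p,m),T)[0]-pts[k][0],proj(c2w(p,m),S)[0]-pts[k][1]] for k,m in M.items()])
r=least_squares(f,[450,40,-.3],loss="soft_l1");print(r.x.round(3),f(r.x).round(1))
p=r.x;np.save("case.npy",p)
e=atz(pts["end"][0],T,85);w=c2w(p,(-55,40,76))[0];v=e-w
print("handle",np.hypot(*v[:2]),np.arctan2(v[1],v[0])-p[2])
inv=lambda X:((np.array(X[:2])-p[:2])@np.array([[np.cos(p[2]),-np.sin(p[2])],[np.sin(p[2]),np.cos(p[2])]])).round(0)
for k,u,z in [("tape",(243,244),38),("jar",(206,304),70),("st",(502,383),45),("st+",(519,343),48),("st-",(486,420),48),("box",(422,272),36)]:
    X=atz(np.array(u)/1.4,T,z);print(k,X.round(0),inv(X))
# clip edges: free-edge corners in top, solve angle on case
for n,cs in dict(left=[(118,103),(57,278)],front=[(203,502),(378,562)],right=[(688,297),(632,472)]).items():
    for c in cs:
        print(n,[ (z,inv(atz(t(c),T,z)).tolist()) for z in (30,40,50,58)])
E
```

```text
bl [697.1 126.5  52. ] 0.11
br [631.4 -58.   56.9] 0.22
fr [484.3  -4.8  47.4] 0.03
fl [551.9 179.4  48.7] 0.29
pin [553.1 117.2  83. ] 0.08
end [663.3 183.5  78.4] 0.1
peg [652.5  61.6  70.8] 0.15
[ 5.90535e+02  6.18250e+01 -3.49000e-01] [-1.1 -1.8 -1.6 -3.1  0.9 -0.2  0.  -1.7  0.2  1.4  1.2 -4.2 -2.5  0.5
  0.  -3.3 -0.6  0.1  0.  -1.  -0.9  1.   0.2 -1. ]
handle 127.45541825909741 0.8799407493997341
tape [763. 280.  38.] [ 87. 264.]
jar [654. 335.  70.] [-34. 278.]
st [ 513. -162.   45.] [   4. -237.]
st+ [ 580. -193.   48.] [  77. -243.]
st- [ 452. -132.   48.] [ -64. -230.]
box [708. -32.  36.] [142. -48.]
left [(30, [47.0, 146.0]), (40, [46.0, 145.0]), (50, [45.0, 143.0]), (58, [44.0, 141.0])]
left [(30, [-43.0, 145.0]), (40, [-43.0, 143.0]), (50, [-44.0, 142.0]), (58, [-44.0, 140.0])]
front [(30, [-121.0, 42.0]), (40, [-121.0, 41.0]), (50, [-121.0, 40.0]), (58, [-120.0, 40.0])]
front [(30, [-121.0, -46.0]), (40, [-121.0, -47.0]), (50, [-120.0, -47.0]), (58, [-120.0, -47.0])]
right [(30, [47.0, -147.0]), (40, [46.0, -146.0]), (50, [45.0, -145.0]), (58, [44.0, -145.0])]
right [(30, [-41.0, -147.0]), (40, [-42.0, -147.0]), (50, [-42.0, -146.0]), (58, [-42.0, -146.0])]
```

```bash
cat >> h.py <<'E'
from scipy.spatial.transform import Rotation as Ro
def plan(wps,p=None,tw=0):
    """wps: case x,y,z of TCP -> tool shifts"""
    from cell import arm
    p=np.load("case.npy") if p is None else p
    s=arm.get_state();R=Ro.from_quat(np.roll(s["ee_rot"],-1)).as_matrix()
    yaw=np.arctan2(R[1,0],R[0,0])
    print("t",s["t"],"tcp",s["tcp_pos"].round(1),"F",s["contact_force"].round(1),"open",round(s["opening"],1),"yaw-case deg",np.degrees(yaw-p[2]).round(1))
    for w in wps:print(w,((c2w(p,w)[0]-s["tcp_pos"])@R).round(1))
E
python3 - <<'E'
from h import *
t=lambda p:np.array(p)/5+[190,185]
T=d["top"]
M=[((230,68),(80,100,60)),((618,195),(80,-100,60)),((513,510),(-80,-100,60)),((122,375),(-80,100,60)),((247,365),(-55,40,87)),((365,152),(55,22,76))]
f=lambda p:np.concatenate([proj(c2w(p,m),T)[0]-t(a) for a,m in M])
r=least_squares(f,[590,62,-.35]);print(r.x,f(r.x).round(1));np.save("case.npy",r.x)
plan([(0,-200,218),(-60,0,220)])
E
```

```text
[ 5.91119679e+02  6.02669542e+01 -3.45088126e-01] [-0.6 -1.8  1.4 -0.5  1.   1.  -1.6  0.5  0.1 -0.1 -0.3  0.7]
t 0.1 tcp [ 188.4 -516.4  218.1] F [0.3 0.8 0.3] open 93.1 yaw-case deg 39.8
(0, -200, 218) [ 4.479e+02 -2.501e+02  4.000e-01]
(-60, 0, 220) [ 529.9 -442.1   -1.3]
```

Emit:
arm_command --series '[66,-55,-10,5,132,-110,-20,10,198,-165,-30,15,265,-221,-40,20,331,-276,-50,25,397,-331,-60,30,463,-386,-70,35,530,-442,-80,40]' --jaw 1 --newtons 20

```text
t: 1.1
tcp_pos: [438.5, -85.2, 276.5]
ee_rot: [0.0, 0.985, -0.175, 0.0]
contact_force: [0.0, -0.8, 0.2]
opening: 17.6
gripper_force: 0.0
```

Run:
```python
from h import *
plan([(-60,0,300)])
```

```text
t 1.1 tcp [438.5 -85.2 276.5] F [ 0.  -0.8  0.2] open 17.6 yaw-case deg -0.4
(-60, 0, 300) [  33.3 -188.7  -23.5]
```

Emit:
arm_command --series '[8,-47,-6,0,16,-94,-12,0,25,-142,-18,0,33,-189,-24,0,33,-189,-24,0]'

```text
t: 1.72
tcp_pos: [534.1, 81.4, 299.9]
ee_rot: [-0.0, 0.985, -0.172, -0.0]
contact_force: [-1.0, 0.5, -1.1]
opening: 0.7
gripper_force: 0.0
```

Run:
```python
from h import *
from cell import cams
r=cams.get_image("wrist");pickle.dump(r,open("w1.pkl","wb"))
plan([(-60,0,300)])
print(r["cam_to_world"].round(2),r["mtx"].round(1))
cv2.imwrite("pics/w1.png",cv2.resize(r["image"][:,:,::-1],(784,588),interpolation=cv2.INTER_CUBIC))
```

```text
t 1.775 tcp [533.4  80.1 299.7] F [-0.6  0.1  0.5] open 0.2 yaw-case deg -0.1
(-60, 0, 300) [ 1.  -0.9 -0.3]
[[-3.4000e-01  9.0000e-01  2.6000e-01  6.0644e+02]
 [-9.4000e-01 -3.3000e-01 -9.0000e-02  5.6560e+01]
 [-0.0000e+00 -2.8000e-01  9.6000e-01  4.6629e+02]
 [ 0.0000e+00  0.0000e+00  0.0000e+00  1.0000e+00]] [[298.3   0.  273.9]
 [  0.  298.3 205.7]
 [  0.    0.    1. ]]
```

View pics/w1.png

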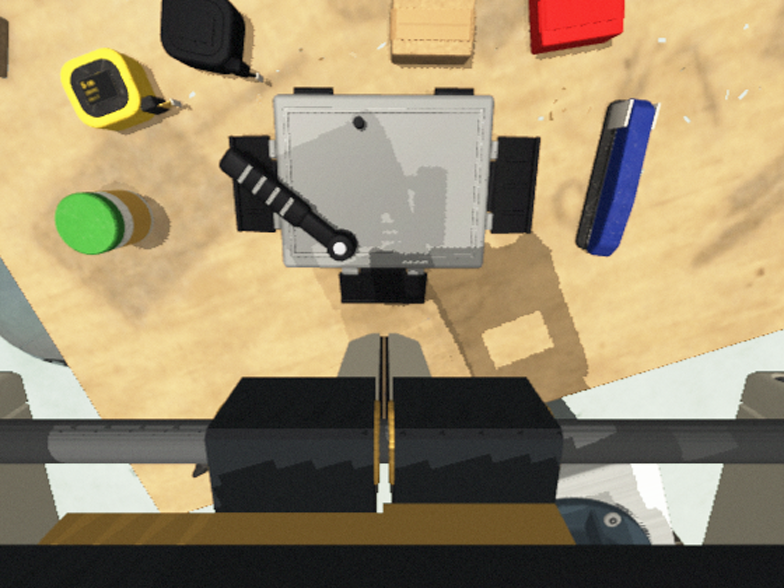

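The wrist view has lid corners at (275,95), (493,96), (488,266) and (286,268), the pin at (340,247), the peg top at (360,121) and the handle end at (226,160). The yellow tape, green jar, blue stapler and brown box are all clear of the flaps.

Run:
```python
from h import *
t=lambda p:np.array(p)/5+[190,185]
T=d["top"];W=pickle.load(open("w1.pkl","rb"))
M=[((230,68),(275,95),(80,100,61)),((618,195),(493,96),(80,-100,61)),((513,510),(488,266),(-80,-100,61)),((122,375),(286,268),(-80,100,61)),((247,365),(340,247),(-55,40,87)),((365,152),(360,121),(55,22,76))]
for a,b,m in M: print(m,[x.round(1) for x in tri([t(a),np.array(b)/1.4],[T,W])])
g=lambda p:np.concatenate([proj(c2w(p,m),W)[0]-np.array(b)/1.4 for a,b,m in M])
f=lambda p:np.r_[g(p),np.concatenate([proj(c2w(p,m),T)[0]-t(a) for a,b,m in M])]
for h in(g,f):
  r=least_squares(h,[590,62,-.35]);print(r.x,h(r.x).round(1))
p=r.x;np.save("case.npy",p)
e=atz(np.array((226,160))/1.4,W,80);v=e-c2w(p,(-55,40,76))[0]
print("handle",np.hypot(*v[:2]),np.arctan2(v[1],v[0])-p[2])
# flap angles from edge corners in wrist view: lip corner at (42,8)
for n,ax,cs in [("left",(0,1),[(229,136),(237,232)]),("right",(0,-1),[(540,138),(531,233)]),("front",(-1,0),[(341,302),(425,302)])]:
    for th in np.arange(.9,1.55,.1):
      out=np.array([42*np.sin(th)+8*np.cos(th),-42*np.cos(th)+8*np.sin(th)]);o2=np.array([42*np.sin(th),-42*np.cos(th)])
      E=[]
      for o in(out,o2):
        ax_=np.array(ax);per=np.array([-ax_[1],ax_[0]]);base=ax_*((103 if ax[0]==0 else 83)+o[0])
        q=proj(c2w(p,[[*(base+45*s*per),55+o[1]] for s in(1,-1)]),W)*1.4
        E.append(q.round(0).tolist())
      print(n,round(th,1),E)
S=[(363,335),(400,335),(337,375),(430,375)]
for u,z in zip(S,(300,300,325,325)):print(c2w((0,0,0),atz(np.array(u)/1.4,W,z)).round(1))
plan([(-20,155,110),(-20,155,72)]+[(-55+115*np.cos(a),40+115*np.sin(a),72) for a in (1.26,1.1,.95,.8,.65,.5,.4,.3,.22)])
```

```text
(80, 100, 61) [array([693.9, 123.4,  80.1]), np.float64(0.6)]
(80, -100, 61) [array([632.3, -58.1,  54. ]), np.float64(0.1)]
(-80, -100, 61) [array([485.7,  -7.1,  69.2]), np.float64(1.2)]
(-80, 100, 61) [array([550.9, 177.1,  71.1]), np.float64(0.4)]
(-55, 40, 87) [array([553.7, 118.6,  80.1]), np.float64(0.5)]
(55, 22, 76) [array([650. ,  62.2,  85.2]), np.float64(0.4)]
[ 5.91240751e+02  6.07757057e+01 -3.40417059e-01] [-1.8 -0.7  2.8 -2.3 -1.6  1.4 -0.7  0.6  1.3  1.2 -0.3  0.6]
[ 5.91201061e+02  6.06543067e+01 -3.41468234e-01] [-1.6 -0.8  3.  -2.2 -1.6  1.5 -0.7  0.6  1.4  1.1 -0.1  0.5 -0.9 -1.8
  1.2 -0.8  1.   0.9 -1.8  0.6  0.  -0.  -0.6  0.7]
handle 127.77377009235666 0.9093617171044552
left 0.9 [[[249.0, 230.0], [240.0, 138.0]], [[255.0, 229.0], [247.0, 138.0]]]
left 1.0 [[[246.0, 231.0], [237.0, 138.0]], [[252.0, 230.0], [244.0, 138.0]]]
left 1.1 [[[243.0, 231.0], [234.0, 137.0]], [[249.0, 230.0], [240.0, 138.0]]]
left 1.2 [[[241.0, 232.0], [232.0, 137.0]], [[246.0, 231.0], [237.0, 137.0]]]
left 1.3 [[[239.0, 233.0], [229.0, 137.0]], [[244.0, 231.0], [235.0, 137.0]]]
left 
[... 1607 characters left out ...]
836446036058611), np.float64(142.48884640706507), 72) [  57.7 -143.9  227.6]
(np.float64(11.893555288346619), np.float64(133.54278305077798), 72) [  72.4 -135.1  227.6]
(np.float64(25.121271574924023), np.float64(122.49595045344512), 72) [  85.7 -124.1  227.6]
(np.float64(36.54963683314142), np.float64(109.59643665964455), 72) [  97.2 -111.2  227.6]
(np.float64(45.92199461739287), np.float64(95.13393693948335), 72) [106.7 -96.8 227.6]
(np.float64(50.92201431033179), np.float64(84.78310936549481), 72) [111.7 -86.5 227.6]
(np.float64(54.863696249444686), np.float64(73.98482376605405), 72) [115.7 -75.7 227.6]
(np.float64(57.22820667301963), np.float64(65.09640665429997), 72) [118.1 -66.8 227.6]
```

Emit:
arm_command --series '[14,-52,40,0,27,-104,80,0,40,-156,130,0,40,-156,180,0,40,-156,227,0,40,-156,227,0]'

```text
t: 2.52
tcp_pos: [621.9, 210.6, 69.8]
ee_rot: [0.002, 0.985, -0.174, -0.003]
contact_force: [0.2, -0.6, 0.6]
opening: 0.6
gripper_force: 0.0
```

Run:
```python
from h import *
plan([(-55+115*np.cos(a),40+115*np.sin(a),72) for a in (1.1,.95,.8,.65,.5,.4,.3,.22,.17)])
```

```text
t 2.525 tcp [621.9 210.6  69.8] F [ 0.2 -0.6  0.6] open 0.6 yaw-case deg -0.4
(np.float64(-2.836446036058611), np.float64(142.48884640706507), 72) [18.5  8.9 -2.3]
(np.float64(11.893555288346619), np.float64(133.54278305077798), 72) [33.3 17.7 -2.3]
(np.float64(25.121271574924023), np.float64(122.49595045344512), 72) [46.6 28.7 -2.3]
(np.float64(36.54963683314142), np.float64(109.59643665964455), 72) [58.2 41.5 -2.4]
(np.float64(45.92199461739287), np.float64(95.13393693948335), 72) [67.7 55.9 -2.3]
(np.float64(50.92201431033179), np.float64(84.78310936549481), 72) [72.7 66.2 -2.3]
(np.float64(54.863696249444686), np.float64(73.98482376605405), 72) [76.8 77.  -2.3]
(np.float64(57.22820667301963), np.float64(65.09640665429997), 72) [79.2 85.8 -2.3]
(np.float64(58.34224819459949), np.float64(59.455970142704544), 72) [80.3 91.5 -2.3]
```

Emit:
arm_command --series '[18,9,-3,0,33,18,-3,0,47,29,-3,0,58,41,-3,0,68,56,-3,0,73,66,-3,0,75,72,-3,0,75,72,-3,0]'

```text
t: 3.52
tcp_pos: [670.1, 118.6, 76.2]
ee_rot: [0.0, 0.985, -0.173, -0.0]
contact_force: [0.7, 0.1, 0.0]
opening: 0.5
gripper_force: 0.0
```

Run:
```python
from h import *
plan([(56,y,73) for y in (78,70,66,63,60,56)])
```

```text
t 3.525 tcp [670.1 118.6  76.2] F [0.7 0.1 0. ] open 0.5 yaw-case deg -0.4
(56, 78, 73) [1.1 3.  3.2]
(56, 70, 73) [ 1.2 11.   3.2]
(56, 66, 73) [ 1.2 15.   3.2]
(56, 63, 73) [ 1.2 18.   3.2]
(56, 60, 73) [ 1.3 21.   3.2]
(56, 56, 73) [ 1.3 25.   3.2]
```

Emit:
arm_command --series '[0,6,3,0,1,11,3,0,1,15,3,0,1,18,3,0,1,18,3,0]'

```text
t: 4.15
tcp_pos: [666.0, 104.7, 73.4]
ee_rot: [-0.003, 0.985, -0.173, 0.001]
contact_force: [8.2, 19.2, -5.8]
opening: 0.2
gripper_force: 9.5
```

Emit:
arm_command --series '[0,2,0,0,0,3,0,0,0,3,0,0]'

```text
t: 4.53
tcp_pos: [665.8, 104.2, 73.5]
ee_rot: [-0.004, 0.985, -0.173, 0.002]
contact_force: [12.8, 30.0, -8.8]
opening: 0.7
gripper_force: 16.1
```

Emit:
arm_command --series '[0,-10,0,0,0,-25,-20,0,0,-40,-40,0,0,-40,-40,0]'

```text
t: 5.03
tcp_pos: [678.4, 137.0, 114.6]
ee_rot: [-0.0, 0.985, -0.173, 0.001]
contact_force: [0.2, 0.8, 0.0]
opening: 0.6
gripper_force: 0.0
```

Run:
```python
from h import *
from cell import arm
print(arm.get_state()["q"].round(2))
plan([(56,66,73),(0,141,110),(0,141,80)])
```

```text
[ 0.13  0.71  1.33 -0.    1.1   2.05]
t 5.025 tcp [678.4 137.  114.6] F [0.2 0.8 0. ] open 0.6 yaw-case deg -0.3
(56, 66, 73) [-0.5 35.2 41.5]
(0, 141, 110) [-56.8 -39.5   4.5]
(0, 141, 80) [-56.9 -39.5  34.5]
```

Emit:
arm_command --series '[-19,-13,2,-10,-38,-26,2,-20,-57,-39,2,-30,-57,-39,2,-40,-57,-39,2,-50,-57,-39,2,-60,-57,-39,2,-70,-57,-39,2,-80]'

```text
t: 6.02
tcp_pos: [636.6, 191.6, 110.0]
ee_rot: [-0.0, 0.865, 0.503, -0.001]
contact_force: [0.2, 0.3, 0.2]
opening: 0.5
gripper_force: 0.0
```

Emit:
arm_command --series '[0,0,0,-10,0,0,0,-10]'

```text
t: 6.28
tcp_pos: [636.8, 191.8, 110.2]
ee_rot: [-0.0, 0.819, 0.573, -0.001]
contact_force: [0.1, -0.4, -0.3]
opening: 0.9
gripper_force: 0.0
```

Run:
```python
from h import *
plan([(0,141,75),(0,141,16),(0,121,16)])
```

```text
t 6.275 tcp [636.8 191.8 110.2] F [ 0.1 -0.4 -0.3] open 0.9 yaw-case deg 89.5
(0, 141, 75) [ 2.2  1.  35.2]
(0, 141, 16) [ 2.3  1.  94.2]
(0, 121, 16) [-17.7   1.2  94.3]
```

Tool x now points along the case's +y. I'll press down on the flap and watch the force.

Emit:
arm_command --series '[2,1,25,0,2,1,45,0,2,1,55,0,2,1,64,0,2,1,72,0,2,1,80,0,2,1,80,0]'

```text
t: 7.15
tcp_pos: [639.0, 194.1, 31.0]
ee_rot: [-0.0, 0.819, 0.574, 0.0]
contact_force: [-0.5, -0.1, -0.6]
opening: 0.6
gripper_force: 0.0
```

Emit:
arm_command --series '[0,0,14,0,0,0,14,0,-6,0,14,0,-12,0,14,0,-17,0,14,0,-20,0,14,0,-20,0,14,0]'

```text
t: 8.02
tcp_pos: [632.1, 174.9, 17.4]
ee_rot: [0.0, 0.819, 0.574, -0.0]
contact_force: [-0.8, -0.3, 0.2]
opening: 0.4
gripper_force: 0.0
```

Run:
```python
from h import *
plan([(0,118.5,16)])
```

```text
t 8.025 tcp [632.1 174.9  17.4] F [-0.8 -0.3  0.2] open 0.4 yaw-case deg 89.6
(0, 118.5, 16) [-2.8 -0.2  1.4]
```

Emit:
arm_command --series '[-2,0,0,0,-3,0,0,0,-4,0,0,0,-4,0,0,0]'

```text
t: 8.52
tcp_pos: [631.3, 171.6, 18.2]
ee_rot: [0.0, 0.819, 0.574, 0.001]
contact_force: [-0.5, 1.0, 6.5]
opening: 0.2
gripper_force: 3.6
```

Emit:
arm_command --series '[10,0,0,0,20,0,0,0,20,0,10,0,20,0,10,0,10,0,10,0,4,0,10,0,1,0,10,0,1,0,10,0]'

```text
t: 9.52
tcp_pos: [631.6, 174.2, 7.1]
ee_rot: [-0.001, 0.819, 0.574, 0.002]
contact_force: [5.2, 15.1, -10.0]
opening: 0.7
gripper_force: 8.0
```

Run:
```python
from h import *
plan([(0,118.5,8)])
```

```text
t 9.525 tcp [631.6 174.2   7.1] F [  5.2  15.1 -10. ] open 0.7 yaw-case deg 89.6
(0, 118.5, 8) [-2.  -0.  -0.9]
```

Emit:
arm_command --series '[-1,0,0,0,-2,0,0,0,-2,0,0,0]'

```text
t: 9.9
tcp_pos: [631.5, 173.8, 7.2]
ee_rot: [-0.001, 0.819, 0.574, 0.003]
contact_force: [8.4, 23.8, -13.5]
opening: 0.5
gripper_force: 12.7
```

Emit:
arm_command --series '[10,0,0,0,20,0,0,0,20,0,-40,0,20,0,-100,0,20,0,-130,0]'

```text
t: 10.52
tcp_pos: [638.3, 189.4, 140.8]
ee_rot: [0.001, 0.819, 0.574, 0.002]
contact_force: [-0.1, -0.9, -0.4]
opening: 0.5
gripper_force: 0.0
```

Run:
```python
from h import *
plan([(0,0,135),(0,-141,135),(0,-141,75)])
```

```text
t 10.525 tcp [638.3 189.4 140.8] F [-0.1 -0.9 -0.4] open 0.5 yaw-case deg 89.6
(0, 0, 135) [-137.1   -0.3    5.6]
(0, -141, 135) [-278.1    0.7    5.4]
(0, -141, 75) [-278.2    0.5   65.4]
```

Emit:
arm_command --series '[-50,0,0,0,-105,0,0,0,-160,0,0,0,-215,0,0,0,-260,0,5,0,-279,0,20,0,-279,0,50,0,-279,0,60,0]'

```text
t: 11.52
tcp_pos: [541.2, -72.4, 75.5]
ee_rot: [-0.001, 0.819, 0.574, -0.001]
contact_force: [0.9, -0.1, 1.0]
opening: 0.5
gripper_force: 0.0
```

Emit:
arm_command --series '[0,0,10,0,0,0,20,0,0,0,29,0,0,0,38,0,0,0,47,0,0,0,56,0,0,0,64,0,0,0,72,0]'

```text
t: 12.52
tcp_pos: [541.8, -72.9, 4.6]
ee_rot: [-0.0, 0.819, 0.574, -0.0]
contact_force: [0.0, -0.1, 0.7]
opening: 0.5
gripper_force: 0.4
```

Run:
```python
from h import *
plan([(0,-141,8),(0,-118.5,8)])
```

```text
t 12.525 tcp [541.8 -72.9   4.6] F [ 0.  -0.1  0.7] open 0.5 yaw-case deg 89.6
(0, -141, 8) [ 1.4  1.8 -3.4]
(0, -118.5, 8) [23.9  1.6 -3.4]
```

Emit:
arm_command --series '[5,0,-3,0,10,0,-3,0,15,0,-3,0,18,0,-3,0,20,0,-3,0,22,0,-3,0,22,0,-3,0]'

```text
t: 13.4
tcp_pos: [549.8, -52.0, 8.4]
ee_rot: [0.0, 0.819, 0.574, 0.0]
contact_force: [0.5, 0.5, 0.6]
opening: 0.5
gripper_force: 0.0
```

Emit:
arm_command --series '[1,0,0,0,2,0,0,0,2,0,0,0]'

```text
t: 13.78
tcp_pos: [550.1, -50.9, 8.3]
ee_rot: [0.0, 0.819, 0.574, -0.0]
contact_force: [-1.2, -6.9, -0.3]
opening: 0.3
gripper_force: 3.4
```

Run:
```python
from h import *
plan([(0,-118.5,8)])
```

```text
t 13.775 tcp [550.1 -50.9   8.3] F [-1.2 -6.9 -0.3] open 0.3 yaw-case deg 89.6
(0, -118.5, 8) [0.4 1.4 0.3]
```

Emit:
arm_command --series '[1,0,0,0,2,0,0,0,3,0,0,0,3,0,0,0]'

```text
t: 14.28
tcp_pos: [550.4, -50.1, 8.2]
ee_rot: [0.001, 0.819, 0.574, -0.002]
contact_force: [-7.1, -23.7, 1.5]
opening: 0.3
gripper_force: 12.3
```

Emit:
arm_command --series '[-12,0,0,0,-24,0,0,0,-24,0,-40,10,-24,0,-95,20,-24,0,-122,30,-24,0,-122,40]'

```text
t: 15.02
tcp_pos: [544.2, -70.4, 132.7]
ee_rot: [0.001, 0.967, 0.256, 0.002]
contact_force: [-0.4, -0.8, 0.1]
opening: 0.0
gripper_force: 0.0
```

Run:
```python
from h import *
plan([(-122,-60,110),(-122,0,110),(-122,0,75)])
```

```text
t 15.025 tcp [544.2 -70.4 132.7] F [-0.4 -0.8  0.1] open 0.0 yaw-case deg 49.3
(-122, -60, 110) [ -19.3 -143.9   22.3]
(-122, 0, 110) [  26.1 -183.    22.3]
(-122, 0, 75) [  26.  -183.1   57.3]
```

Emit:
arm_command --series '[5,-37,0,10,10,-73,5,20,15,-110,10,30,21,-147,15,40,26,-183,22,49,26,-183,30,49,26,-183,30,49]'

```text
t: 15.9
tcp_pos: [474.0, 100.9, 99.9]
ee_rot: [0.0, 0.987, -0.163, -0.0]
contact_force: [-0.0, -0.4, -0.5]
opening: 0.2
gripper_force: 0.0
```

Run:
```python
from h import *
plan([(-122,0,75),(-122,0,8),(-98.5,0,8)])
```

```text
t 15.9 tcp [474.  100.9  99.9] F [-0.  -0.4 -0.5] open 0.2 yaw-case deg 0.8
(-122, 0, 75) [ 2.  -1.3 24.9]
(-122, 0, 8) [ 2.  -1.3 91.9]
(-98.5, 0, 8) [25.5 -1.  91.9]
```

Emit:
arm_command --series '[2,-1,25,0,2,-1,38,0,2,-1,47,0,2,-1,56,0,2,-1,65,0,2,-1,74,0,2,-1,83,0,2,-1,91,0]'

```text
t: 16.9
tcp_pos: [475.7, 101.7, 8.5]
ee_rot: [0.0, 0.986, -0.165, -0.001]
contact_force: [0.3, 0.1, -1.1]
opening: 0.4
gripper_force: 0.0
```

Emit:
arm_command --series '[0,0,0,0,5,0,0,0,10,0,0,0,15,0,0,0,18,0,0,0,20,0,0,0,22,0,0,0,22,0,0,0]'

```text
t: 17.9
tcp_pos: [497.1, 94.6, 9.3]
ee_rot: [-0.0, 0.986, -0.165, 0.0]
contact_force: [-1.8, 1.1, 0.6]
opening: 0.3
gripper_force: 1.0
```

Run:
```python
from h import *
plan([(-98.5,0,8)])
```

```text
t 17.9 tcp [497.1  94.6   9.3] F [-1.8  1.1  0.6] open 0.3 yaw-case deg 0.6
(-98.5, 0, 8) [1.6 0.5 1.3]
```

Emit:
arm_command --series '[1,0,0,0,2,0,0,0,3,0,0,0,3,0,0,0]'

```text
t: 18.4
tcp_pos: [497.6, 94.2, 9.1]
ee_rot: [0.0, 0.986, -0.165, -0.002]
contact_force: [-11.9, 7.4, 8.9]
opening: 0.7
gripper_force: 7.0
```

Emit:
arm_command --series '[1,0,0,0,1,0,0,0]'

```text
t: 18.65
tcp_pos: [497.8, 94.1, 9.1]
ee_rot: [0.0, 0.986, -0.165, -0.003]
contact_force: [-15.9, 9.5, 12.0]
opening: 0.3
gripper_force: 9.1
```

Emit:
arm_command --series '[-12,0,0,0,-30,0,0,0,-30,0,-60,0,-30,0,-120,0,-10,0,-180,0,20,0,-240,0,30,0,-290,0,30,0,-290,0]'

```text
t: 19.65
tcp_pos: [531.4, 83.3, 303.4]
ee_rot: [-0.001, 0.986, -0.165, 0.004]
contact_force: [-0.4, 0.1, 0.9]
opening: 0.9
gripper_force: 0.0
```

Run:
```python
from h import *
from cell import cams
plan([])
r=cams.get_image("wrist")["image"][0:230,:,::-1];s=cams.get_image("scene")["image"][175:300,190:370,::-1]
a=cv2.resize(r,(784,322),interpolation=cv2.INTER_CUBIC);b=cv2.resize(s,(374,260),interpolation=cv2.INTER_CUBIC)
c=cams.get_image("top")["image"][160:310,140:380,::-1];c=cv2.resize(c,(410,260),interpolation=cv2.INTER_CUBIC)
cv2.imwrite("pics/end.png",np.vstack([a,np.hstack([b,c])]))
```

```text
t 19.65 tcp [531.4  83.3 303.4] F [-0.4  0.1  0.9] open 0.9 yaw-case deg 0.6
```

View pics/end.png

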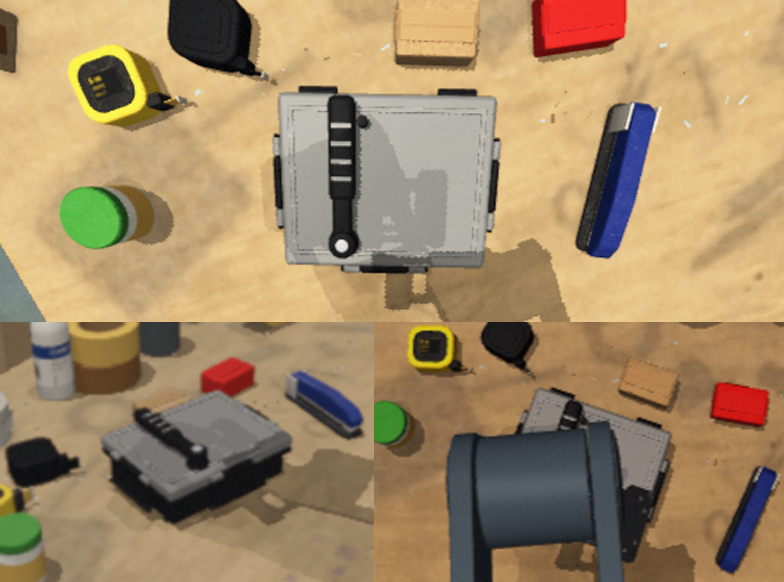

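In the final picture the handle lies parallel to the left edge, from (342,100) to (342,245), against the peg at (363,122). All three flaps are flush, at (278,180), (494,175) and (385,268). The neighbours haven't moved and the arm is clear of everything.

```bash
python3 -c "
from cell import ticket
print(ticket.sign_off())"
```

```text
the job is handed in; nothing more can be done
None
```

I handed the job in after about 20 s of arm time: the handle is fully in against its stop, all three clip flaps are pressed down to their stops, and the neighbouring things show no movement in the final picture; the sign-off gave no verdict.

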